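# Load two wedge cartridges head-to-tail into a sloping spring feeder

### The job

Load both wedge-shaped reagent cartridges, one after the other, into the sloping spring feeder, flat underside down: push each one in against the sprung follower until the catches click shut over it, let go, and lay the second with its thick end over the first one's thin end so that the top of the stack comes out level under both catches. Press with feeling, so the follower is never driven onto its bottom stop, and leave everything else on the bench where it stands.

Things in the scene. Friction and masses are not known exactly. Their poses are not given: they have to be found in the camera images.
- magazine: aluminium magazine of the feeder (sizes in mm), its mouth sloped 30 degrees up and back towards the robot. Origin: centre of the mouth in the plane of the catches' undersides, 105 above the bench. z points out of the mouth, 30 degrees from vertical (push in along -z); x up the slope, across a cartridge's width; y to the left, along its length. Inside 118 long (y), 54 wide (x)
- magazine_floor (a point): centre of the magazine's floor, 50 below its origin along its z, same axes. End walls rise to magazine z = +23 at |x| 13 to 32; side guides stand only at |y| 37 to 63 and rise to z = +14; flared lead-ins above both, to z = +38 at the ends and +26 at the sides. Between y = -37 and +37 the long sides are open to the floor, for fingers
- follower (a joint): the flat sprung plate (46 x 108) that carries the stack; metres pressed in along the magazine's -z. At 0 (empty, up against its top stop) its top face lies at magazine z = -2 mm; the bottom stop is at 0.038. Spring 3 N at 0 plus 1.5 N per cm. With one cartridge caught it reads about 0.016, with two laid head-to-tail about 0.026
- catch_left (a joint): sprung steel catch, 24 mm wide, at the +y end of the magazine; metres pushed outward (0 shut, at most 0.012). Shut, its nose reaches in to |y| = 48 mm, flat underside at z = 0, steep ramp on top from z = 4 to 23. A cartridge pushed down the ramp shoves it out, then it springs back over the cartridge's top. About 3 N down on each to open
- catch_right (a joint): the same catch in the -y end wall
- cartridge1: white plastic wedge, lying flat at any yaw on either side of the feeder. 110 long (its x), 50 wide (its y), 18 thick at the +x end and 10 at the -x end: flat underside, top sloping 4.2 degrees. Black ribs cross the top near the thick end, a bare foil patch is nearer the thin end. About 90 g. Origin at the centre of the flat underside, z towards the top
- cartridge2: white plastic wedge, like the other, lying flat at any yaw on either side of the feeder. 110 long (its x), 50 wide (its y), 18 thick at the +x end and 10 at the -x end: flat underside, top sloping 4.2 degrees. Black ribs cross the top near the thick end, a bare foil patch is nearer the thin end. About 90 g. Origin at the centre of the flat underside, z towards the top
- cartridge1_thick (a point): top edge of the thick end of cartridge 1, mid-width: 55 along x and 18 up from its origin
- cartridge2_thick (a point): the same point of cartridge 2
- tube_rack: bystander: blue rack 100 x 220 x 75 with capped tubes to 144 high; origin under its centre
- pcr_rack: bystander: purple block 70 x 210 x 28; origin under its centre
- petri_dish: bystander: clear dish 90 across, 18 high; origin under its centre
- tip_box: bystander: grey and blue box 87 x 127 x 61; origin under its centre
- beaker: bystander: glass beaker 66 across, 85 high; origin under its centre
- swab_jar: bystander: amber jar 60 across, 100 high; origin under its centre
There are look-alikes about, which are no part of the job. Leave any purple look-alike of the cartridge2 alone. What is shaped like the cartridge1 but orange is not meant.

How it is judged:
By the outcome, as a careful person would: the job done as asked, in the order asked, and still so for the second after the job is handed in, with the robot touching nothing.
It also fails if it takes over 59 s, if anything falls off the work surface, if the arm or the gripper's body presses on something with over 40 N, if the wrist force passes 120 N, or if a joint passes its speed limit or range.

### The arm

A 6-joint arm with a two-finger parallel gripper is mounted at the origin on the work surface. World frame = base frame: x ahead of the robot, y to its left, z up, the work surface at z = 0. Lengths are in m, angles in rad, forces in N, time in s.
With the tool pointing down it reaches from about 0.25 to 0.775 m from the base axis. Payload 4 kg.
Tool frame: the origin (TCP) lies on the centre line of the jaws, within the pads' length; the fingertips stand 25 mm ahead of it and the grasp point (between the pads) lies 6 mm ahead of it; z points along the fingers, y is the line along which they close (so a half turn about z gives the same grasp; the last joint's range is limited). The gripper opens to 94 mm and grips with 3 to 60 N. Pads are 16 mm wide; open, the fingers measure 119 mm over their backs; the gripper's body (75 mm by 177 mm) begins 78 mm behind the grasp point.
Start: joints at [-1.371, 0.087, 1.371, -0, 1.684, -0.103], TCP at [0.164, -0.525, 0.231] pointing down, gripper open.
Joint ranges: [-3.1, 3.1], [-0.76, 2.03], [0.27, 2.55], [-1.08, 4.22], [0.17, 2.65], [-2.57, 2.57]. Speed limits (rad/s): [2.79, 2.79, 3.14, 3.14, 3.14, 3.14].

### API

Orientations are given as [roll, pitch, yaw] about the fixed x, y, z axes, in that order (R = Rz(yaw) Ry(pitch) Rx(roll)).
In Python, from bench import robot, imaging gives the robot as it stands. The module is installed in compiled form; this text tells all that it offers.
- The arm moves only by the tool drive_tool, never from a script. Its argument "series" is a list of rows, each a list of 3 entries, a list of its own where there are three numbers: the finger opening in m, from 0 to 0.094, then the shift along the tool's x, y, z in m, then the turn, a rotation vector about the tool's x, y, z in rad. A call has 1 to 5 rows; each row is the pose to reach, as a shift and turn from the pose commanded when the call began, along the tool's axes at that moment; what a row does not reach only later rows make up. A row lasts 1/8 s, in which the tool goes at most 62.5 mm and 10.7 degrees, less where a joint would pass 70% of its speed; a pose out of reach is approached as far as the arm can. A call with a gripper value outside its range is refused whole. The fingers move at their own pace and stop on an object; the grip force is fixed at half the most. Time passes only in rows, so rows that repeat a pose let the fingers close. It gives the time, the measured TCP pose, the force, the opening and the grip force at its end, in the units of the state.
- robot.get_obs(): the state, without advancing time (a new reading comes with each control period).
- imaging.snapshot(name): name is "scene" or "top"; returns the picture (400x640x3 uint8, red, green, blue); there is no depth.
- imaging.get_calibration(name): a dict with "intrinsics" (3x3 intrinsics, pixels), "k1" (the pictures are not rectified: a ray, as slopes to the right and down, at radius r is drawn at 1 + k1 r^2 times it, then the intrinsics apply), "position" and "rotation" of the camera in the world. Camera axes: x right, y up, looking along -z (the intrinsics and any distortion apply to the point x, -y, -z); pixel columns grow to the right and rows downward; lengths in m; the calibration is good to about 2 mm. A picture is of the moment at which its call begins. get_calibration takes no time and is no camera call.
- robot.close_job(): hands the job in; it is judged then, once.
The state is a dict: "time": time; "joint_positions": joint angles; "qvel": joint speeds; "joint_torque": joint torques, N m; "tool_pos": TCP position; "ee_rot": TCP orientation; "wrist_force": force on the tool from outside, world axes, zero at the start; "wrist_torque": the same for the moment, N m; "width": finger opening in m; "finger_force": force on a finger pad.
Only numpy, scipy, OpenCV 4.12 (cv2) and the standard library are available. Lean on these libraries where they do the work, as an engineer would, in place of code of your own. Each camera call takes 0.05 s, during which the arm holds its last target. There are 200 camera calls.

## Working session

There is one attempt and no reset: what is moved stays moved. The work goes in short steps, Python scripts to look and compute and a tool call to move; the robot and the scene stay as the last step left them, time stands still between calls to the robot, and variables do not carry over. Pictures are saved under pics/ and viewed, at most 10 in all, crops included, and the job is handed in when it is done.

Besides the shell and the picture viewer there is one more tool, called after "Request:" in YAML: its name, and indented under it one key for each argument. drive_tool: Moves the arm, as the interface text tells. Its arguments: {"type":"object","properties":{"series":{"type":"array"}},"required":["series"]}

```bash
mkdir -p pics; python3 - <<'E'
from bench import robot, imaging
import cv2
for n in("scene","top"):
    im=imaging.snapshot(n); cv2.imwrite(f"pics/{n}0.png",im[:,:,::-1])
    print(n,imaging.get_calibration(n))
print(robot.get_obs())
E
```

```text
scene {'intrinsics': array([[421.88053739,   0.        , 319.96588184],
       [  0.        , 421.88053739, 198.66808349],
       [  0.        ,   0.        ,   1.        ]]), 'k1': -0.09935972927091327, 'position': array([0.94855001, 0.44840678, 1.0629646 ]), 'rotation': array([ 0.56725142, -0.00474492,  2.38595707])}
top {'intrinsics': array([[484.11130431,   0.        , 321.42929241],
       [  0.        , 484.11130431, 187.55327544],
       [  0.        ,   0.        ,   1.        ]]), 'k1': -0.07280209993347007, 'position': array([ 0.38347783, -0.02876884,  1.65133902]), 'rotation': array([ 0.08714176,  0.01906327, -1.57328456])}
{'time': 0.1, 'joint_positions': array([-1.37105187e+00,  8.79015497e-02,  1.37206797e+00, -3.66547728e-05,
        1.68357169e+00, -1.03088531e-01]), 'qvel': array([ 0.00016996, -0.00302841, -0.00353883,  0.00095395, -0.00013236,
       -0.00112714]), 'joint_torque': array([ 2.58564316e-03, -3.41251945e+01, -3.03302622e+01,  7.21781817e-02,
        3.04163026e-02, -9.91373008e-05]), 'tool_pos': array([ 0.16392941, -0.52455653,  0.22942781]), 'ee_rot': array([-3.13965070e+00, -1.64280986e-04,  3.02828736e-01]), 'wrist_force': array([-1.28912999,  0.11254664, -0.49934701]), 'wrist_torque': array([ 0.01433276, -0.05766111,  0.01037483]), 'finger_force': 0.0, 'width': 0.09401444755447608}
```

View pics/scene0.png

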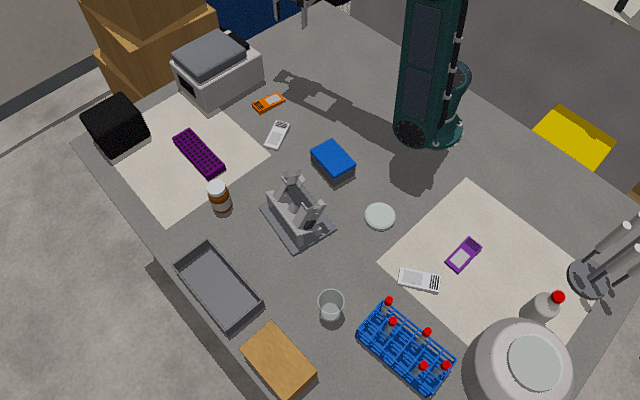

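View pics/top0.png

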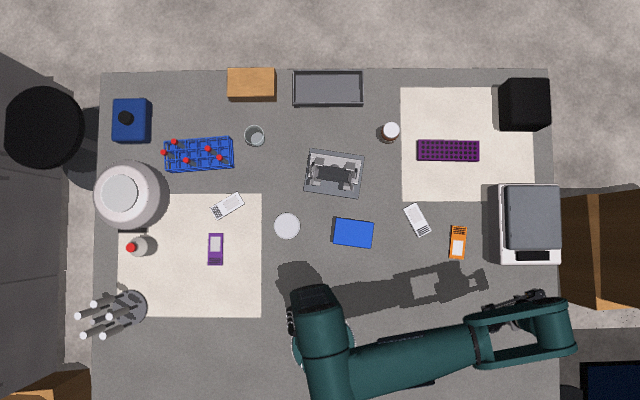

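The top view shows white wedges at (228,206) and (417,219). The look-alikes are purple at (215,249) and orange at (458,242), and they are excluded by colour. The magazine is at (335,172). I'll confirm in one enlarged composite.

```bash
python3 - <<'E'
import cv2,numpy as np
t=cv2.imread("pics/top0.png");s=cv2.imread("pics/scene0.png")
def c(im,x,y,w,h,k): 
    o=cv2.resize(im[y:y+h,x:x+w],None,fx=k,fy=k,interpolation=cv2.INTER_CUBIC)
    for i in range(0,w,10): cv2.putText(o,str(x+i),(i*k,8),0,.3,(0,0,255)); cv2.line(o,(i*k,0),(i*k,4),(0,0,255))
    for i in range(0,h,10): cv2.putText(o,str(y+i),(0,i*k+4),0,.3,(0,0,255))
    return o
A=np.hstack([c(t,203,184,50,48,6),c(t,393,192,50,48,6)])
B=np.hstack([c(t,297,143,75,60,4),c(s,255,165,75,60,4)])
A=cv2.copyMakeBorder(A,0,0,0,600-A.shape[1],0)if A.shape[1]<600 else A
cv2.imwrite("pics/comp.png",np.vstack([A,B]))
E
```

```text
(no output)
```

View pics/comp.png

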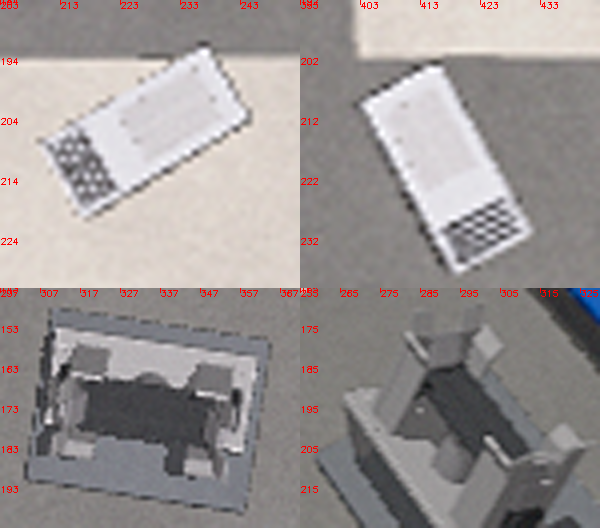

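The crop confirms both white wedges. The left one has its ribs (thick end) at about (213,214), and the right one at about (425,234). I'll fit their poses, then overlay a magazine model.

```bash
cat > h.py <<'E'
import numpy as np, cv2
from scipy.spatial.transform import Rotation as R
from scipy.optimize import least_squares
from bench import robot, imaging
def proj(n,P):
    c=imaging.get_calibration(n); P=np.atleast_2d(P)
    q=R.from_euler('xyz',c['rotation']).inv().apply(P-c['position'])
    s=np.c_[q[:,0]/-q[:,2],-q[:,1]/-q[:,2]]; s=s*(1+c['k1']*(s**2).sum(1,keepdims=True))
    K=c['intrinsics']; return s*[K[0,0],K[1,1]]+K[:2,2]
V=np.array([[sx*.055,sy*.025,z] for sx in(1,-1) for sy in(1,-1) for z in(0,.018 if sx>0 else .010)])
D=np.array([[np.cos(a),np.sin(a)] for a in np.arange(0,6.283,.1745)])
def fitcart(quad,x0,n="top"):
    quad=np.array(quad,float)
    def r(p): 
        h=proj(n,R.from_euler('z',p[2]).apply(V)+[p[0],p[1],0]); return (h@D.T).max(0)-(quad@D.T).max(0)
    s=least_squares(r,x0); return s.x,np.sqrt(np.mean(s.fun**2))
def magR(yaw): return R.from_euler('z',yaw)*R.from_matrix(np.array([[np.cos(np.pi/6),0,-.5],[0,1,0],[.5,0,np.cos(np.pi/6)]]))
def go(pos,Rt):
    o=robot.get_obs(); Rn=R.from_euler('xyz',o['ee_rot'])
    print("t",round(o['time'],2),"pos",o['tool_pos'].round(4),"F",o['wrist_force'].round(1),"w",round(o['width'],4),"q",o['joint_positions'].round(2))
    print("shift",Rn.inv().apply(np.array(pos)-o['tool_pos']).round(4).tolist(),"turn",(Rn.inv()*Rt).as_rotvec().round(4).tolist())
E
cat > ov.py <<'E'
from h import *
import sys
x,y,yaw=map(float,sys.argv[1:4]); m=magR(np.radians(yaw)); o=np.array([x,y,.105])
def poly(im,n,P,off,k,col):
    p=(proj(n,m.apply(np.array(P)/1000)+o)-off+.5)*k-.5
    cv2.polylines(im,[p.round().astype(int)],True,col,1,cv2.LINE_AA)
outs=[]
for n,x0,y0 in(("top",297,140),("scene",255,163)):
    im=cv2.resize(cv2.imread(f"pics/{n}0.png")[y0:y0+72,x0:x0+78],None,fx=5,fy=5,interpolation=cv2.INTER_CUBIC); a=(im,n)
    poly(*a,[[-23,-54,-2],[23,-54,-2],[23,54,-2],[-23,54,-2]],(x0,y0),5,(0,0,255))
    for s in(1,-1):
        poly(*a,[[-12,48*s,0],[12,48*s,0],[12,48*s,4],[-12,48*s,4]],(x0,y0),5,(0,255,0))
        for t in(1,-1):
            poly(*a,[[13*t,59*s,23],[32*t,59*s,23],[32*t,59*s,-50],[13*t,59*s,-50]],(x0,y0),5,(255,255,0))
            poly(*a,[[27*t,37*s,14],[27*t,63*s,14],[27*t,63*s,-50],[27*t,37*s,-50]],(x0,y0),5,(255,0,255))
    outs.append(im)
cv2.imwrite(sys.argv[4],np.hstack(outs))
E
python3 - <<'E'
from h import *
print(fitcart([(210,207.3),(217,220.2),(244.7,203.2),(237.5,191.7)],[.35,.28,2.1]))
print(fitcart([(403.2,208.8),(416.3,202.7),(431.7,230.5),(419.2,237.3)],[.3,-.3,-2.6]))
# magazine initial guess: follower centre at top pixel ~ (334,172)
f=lambda p:(proj("top",magR(np.radians(-8.3)).apply([0,0,-.002])+[p[0],p[1],.105])-[334,172]).ravel()
print(least_squares(f,[.45,0]).x)
# base plate yaw by back-projecting corners
g=[least_squares(lambda p:(proj("top",[p[0],p[1],.003])-np.array(c)).ravel(),[.45,0]).x for c in((310,148),(364.75,156),(358.25,199),(303.75,191))]
print(np.array(g).round(4)); d=g[0]-g[1];e=g[3]-g[2];k=g[0]-g[3]; print([np.degrees(np.arctan2(-v[0],v[1])) for v in(d,e)],np.degrees(np.arctan2(k[1],k[0])))
E
python3 ov.py 0.455 -0.07 -8.3 pics/ov1.png
```

```text
(array([0.46602091, 0.32419284, 2.11236638]), np.float64(0.5186183697086744))
(array([ 0.41646046, -0.32235194, -2.64958905]), np.float64(0.5406930053903697))
[ 0.56790844 -0.04003537]
[[ 0.6646  0.0414]
 [ 0.6358 -0.1468]
 [ 0.4879 -0.1231]
 [ 0.516   0.0628]]
[np.float64(-8.705926950744429), np.float64(-8.59637012450108)] -8.207365588211069
```

```bash
python3 ov.py 0.568 -0.041 -8.5 pics/ov2.png
```

```text
(no output)
```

View pics/ov2.png

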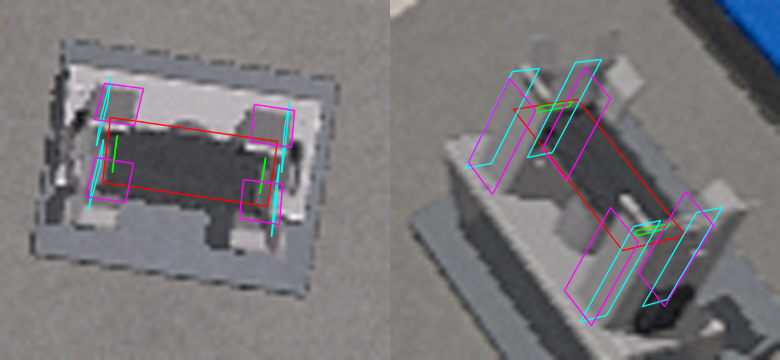

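```bash
python3 - <<'E'
import cv2,numpy as np
def c(im,x,y,w,h,k): 
    o=cv2.resize(im[y:y+h,x:x+w],None,fx=k,fy=k,interpolation=cv2.INTER_LANCZOS4); o=np.clip(o*1.3,0,255).astype(np.uint8)
    for i in range(0,w,5): cv2.putText(o,str(x+i),(i*k,8),0,.3,(0,0,255)); cv2.line(o,(i*k,10),(i*k,14),(0,0,255))
    for i in range(0,h,5): cv2.putText(o,str(y+i),(0,i*k+4),0,.3,(0,0,255))
    return o
t=cv2.imread("pics/top0.png");s=cv2.imread("pics/scene0.png")
a=c(t,301,145,66,56,6);b=c(s,264,166,66,84,6)
z=np.zeros((504,396,3),np.uint8); z[:336]=a
cv2.imwrite("pics/mag.png",np.hstack([z,b]))
E
```

```text
(no output)
```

View pics/mag.png

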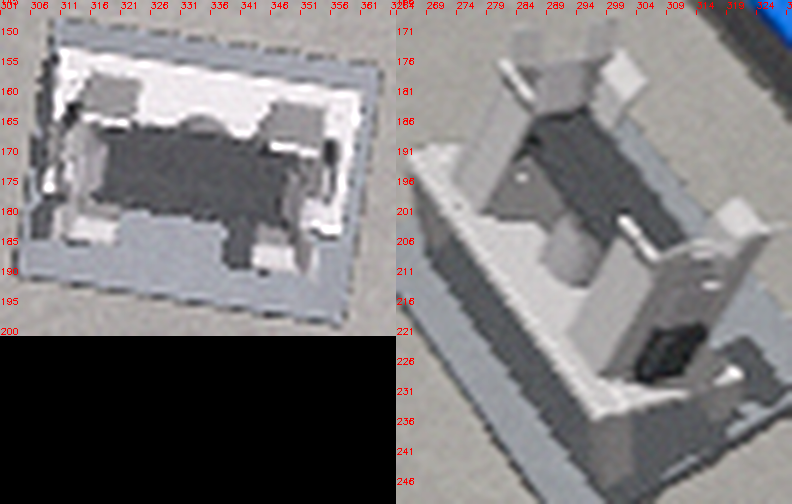

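```bash
cat > fm.py <<'E'
from h import *
T=[((28.5,50,17),(318.8,165)),((28.5,-50,17),(350,170)),((-27,50,14),(316.2,179.8)),((-27,-50,14),(347,184.7))]
S=[((33,50,25),(304.7,205.8)),((33,-50,25),(284,179.3))]
def r(p,sets):
    m=magR(p[2]); o=np.array([p[0],p[1],.105])
    return np.concatenate([(proj(n,m.apply(np.array([a for a,_ in L])/1000)+o)-np.array([b for _,b in L])).ravel() for n,L in sets])
for sets in([("top",T)],[("top",T),("scene",S)]):
    s=least_squares(r,[.56,-.04,-.15],args=(sets,)); print(s.x[:2],np.degrees(s.x[2]),r(s.x,[("top",T),("scene",S)]).reshape(-1,2).round(1).tolist())
p=s.x
import os; os.system(f"python3 ov.py {p[0]} {p[1]} {np.degrees(p[2])} pics/ov3.png")
E
python3 fm.py
```

```text
[ 0.56462873 -0.03796695] -9.77282984845696 [[-0.2, -0.4], [-0.1, -0.2], [0.2, 0.2], [0.1, 0.4], [-2.0, -0.8], [-1.3, -1.0]]
[ 0.5639027  -0.03604037] -8.927815078456206 [[-0.9, 0.0], [-0.8, -0.2], [-0.3, 0.7], [-0.3, 0.5], [-1.0, -0.6], [-0.8, -0.5]]
```

View pics/ov3.png

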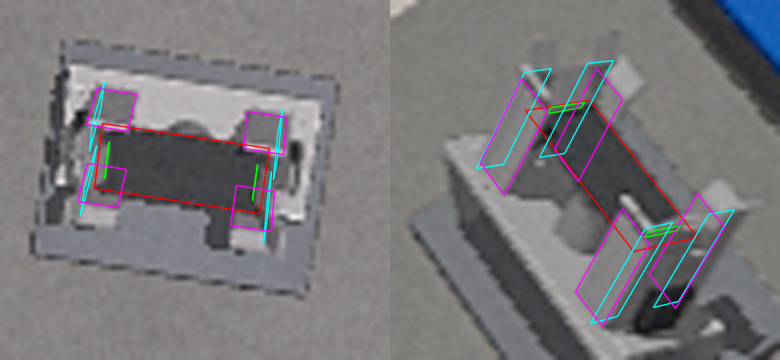

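```bash
cat >> h.py <<'E'
MO=np.array([.5645,-.0375,.105]); MY=np.radians(-8.6)
TD=lambda yaw:R.from_euler('xyz',[np.pi,0,yaw])
# tool in magazine: tool x=+mag y, tool z=-mag z ; tilt about mag x (rad)
def TM(tilt=0): return magR(MY)*R.from_euler('x',tilt)*R.from_matrix(np.array([[0,1,0],[1,0,0],[0,0,-1.]]).T)
mp=lambda x,y,z:MO+magR(MY).apply(np.array([x,y,z])/1000)
E
python3 - <<'E'
from h import *
print(TM().as_matrix().round(2).tolist())
go([.4165,-.3224,.13],TD(.492)); go([.4165,-.3224,.028],TD(.492))
E
```

```text
[[0.15, 0.86, 0.49], [0.99, -0.13, -0.07], [0.0, 0.5, -0.87]]
t 0.1 pos [ 0.1639 -0.5246  0.2294] F [-1.3  0.1 -0.5] w 0.094 q [-1.37  0.09  1.37 -0.    1.68 -0.1 ]
shift [0.3013, -0.1174, 0.0997] turn [-0.0019, -0.0003, -0.1892]
t 0.1 pos [ 0.1639 -0.5246  0.2294] F [-1.3  0.1 -0.5] w 0.094 q [-1.37  0.09  1.37 -0.    1.68 -0.1 ]
shift [0.3013, -0.1172, 0.2017] turn [-0.0019, -0.0003, -0.1892]
```

Request:
drive_tool:
  series:
    - [0.085,[0.301,-0.117,0.1],[0,0,-0.189]]
    - [0.085,[0.301,-0.117,0.1],[0,0,-0.189]]
    - [0.085,[0.301,-0.117,0.1],[0,0,-0.189]]
    - [0.085,[0.301,-0.117,0.1],[0,0,-0.189]]
    - [0.085,[0.301,-0.117,0.1],[0,0,-0.189]]

```text
time: 0.72
tool_pos: [0.3984, -0.3372, 0.1371]
ee_rot: [-3.141, 0.0, 0.492]
wrist_force: [-0.2, 0.1, -0.7]
width: 0.0851
finger_force: 0.0
```

Request:
drive_tool:
  series:
    - [0.085,[0,0,0],[0,0,0]]
    - [0.085,[0,0,0],[0,0,0]]
    - [0.085,[0,0,0],[0,0,0]]

```text
time: 1.1
tool_pos: [0.3966, -0.34, 0.1386]
ee_rot: [3.14, 0.0, 0.49]
wrist_force: [-0.3, 0.0, -0.1]
width: 0.0851
finger_force: 0.0
```

```bash
python3 - <<'E'
from h import *
go([.4165,-.3224,.028],TD(.492))
cv2.imwrite("pics/top1.png",imaging.snapshot("top")[:,:,::-1])
E
```

```text
t 1.1 pos [ 0.3966 -0.34    0.1386] F [-0.3  0.  -0.1] w 0.0851 q [-0.82  0.06  1.58 -0.    1.5   0.26]
shift [0.0258, -0.0063, 0.1106] turn [0.0012, 0.0001, -0.0022]
```

Request:
drive_tool:
  series:
    - [0.085,[0.026,-0.006,0.05],[0,0,0]]
    - [0.085,[0.026,-0.006,0.111],[0,0,0]]
    - [0.085,[0.026,-0.006,0.111],[0,0,0]]
    - [0.085,[0.026,-0.006,0.111],[0,0,0]]

```text
time: 1.65
tool_pos: [0.4168, -0.3222, 0.0274]
ee_rot: [3.141, 0.0, 0.49]
wrist_force: [0.0, -0.1, -0.2]
width: 0.0853
finger_force: 0.0
```

```bash
python3 - <<'E'
from h import *
go([.4165,-.3224,.028],TD(.492))
s=imaging.snapshot("scene")[:,:,::-1]; t=imaging.snapshot("top")[:,:,::-1]
f=lambda im,x,y:cv2.resize(im[y:y+80,x:x+78],None,fx=5,fy=5,interpolation=cv2.INTER_CUBIC)
cv2.imwrite("pics/g1.png",np.hstack([f(t,380,180),f(s,240,95)]))
E
```

```text
t 1.65 pos [ 0.4168 -0.3222  0.0274] F [ 0.  -0.1 -0.2] w 0.0853 q [-0.77  0.17  1.7  -0.    1.27  0.32]
shift [-0.0004, 0.0, -0.0006] turn [0.0003, 0.0001, -0.0021]
```

View pics/g1.png

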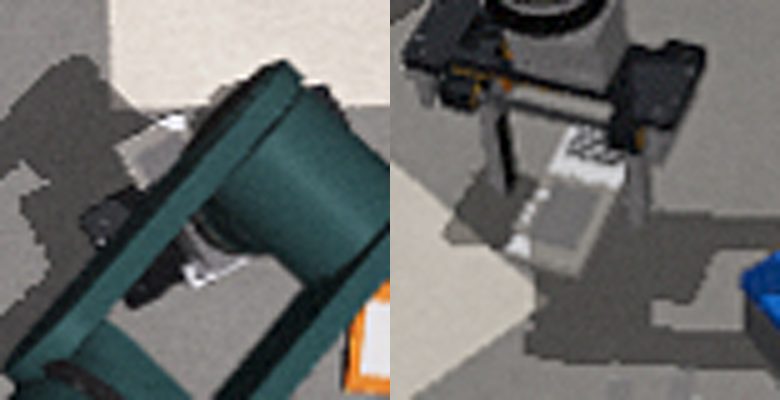

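The crop shows the fingers at about (341,132) and (368,138) in scene pixels. They straddle the white cartridge at mid-length, clear of the orange one. Closing and lifting.

Request:
drive_tool:
  series:
    - [0.04,[0,0,0],[0,0,0]]
    - [0.04,[0,0,0],[0,0,0]]
    - [0.04,[0,0,0],[0,0,0]]
    - [0.04,[0,0,0],[0,0,0]]
    - [0.04,[0,0,0],[0,0,0]]

```text
time: 2.38
tool_pos: [0.4172, -0.3209, 0.027]
ee_rot: [-3.141, 0.0, 0.492]
wrist_force: [-1.4, 1.1, 1.4]
width: 0.0498
finger_force: 30.0
```

Request:
drive_tool:
  series:
    - [0.04,[0,0,-0.05],[0,0,0]]
    - [0.04,[0,0,-0.11],[0,0,0]]
    - [0.04,[0,0,-0.17],[0,0,0]]
    - [0.04,[0,0,-0.21],[0,0,0]]
    - [0.04,[0,0,-0.21],[0,0,0]]

```text
time: 3.0
tool_pos: [0.4189, -0.3226, 0.2414]
ee_rot: [3.133, -0.003, 0.492]
wrist_force: [-0.1, 0.7, -1.4]
width: 0.0497
finger_force: 30.0
```

```bash
python3 - <<'E'
from h import *
# TCP height above underside 28-1=27ish: underside at mag z=+70 -> TCP z=+98
go(mp(0,0,120),TM())
E
```

```text
t 3.0 pos [ 0.4189 -0.3226  0.2414] F [-0.1  0.7 -1.4] w 0.0497 q [-0.76  0.03  1.41 -0.    1.69  0.32]
shift [0.2149, -0.2187, 0.0311] turn [-0.4757, 0.2444, -0.9061]
```

Request:
drive_tool:
  series:
    - [0.04,[0.04,-0.04,-0.02],[-0.095,0.049,-0.181]]
    - [0.04,[0.09,-0.09,-0.02],[-0.19,0.098,-0.362]]
    - [0.04,[0.135,-0.135,-0.01],[-0.285,0.147,-0.544]]
    - [0.04,[0.175,-0.18,0.01],[-0.38,0.195,-0.725]]
    - [0.04,[0.215,-0.219,0.031],[-0.476,0.244,-0.906]]

```text
time: 3.62
tool_pos: [0.5005, -0.0317, 0.2059]
ee_rot: [2.678, -0.027, 1.326]
wrist_force: [0.3, 0.3, -1.6]
width: 0.0493
finger_force: 30.0
```

Request:
drive_tool:
  series:
    - [0.04,[0,0,0],[0,0,0]]
    - [0.04,[0,0,0],[0,0,0]]

```text
time: 3.88
tool_pos: [0.5008, -0.034, 0.2073]
ee_rot: [2.682, -0.027, 1.321]
wrist_force: [-0.0, 0.1, 0.6]
width: 0.0495
finger_force: 30.0
```

```bash
python3 - <<'E'
from h import *
go(mp(0,0,95),TM())
E
```

```text
t 3.88 pos [ 0.5008 -0.034   0.2073] F [-0.   0.1  0.6] w 0.0495 q [-0.17 -0.34  1.86 -0.01  1.16  0.08]
shift [0.0071, 0.0047, 0.0249] turn [-0.0621, 0.0234, -0.1011]
```

Request:
drive_tool:
  series:
    - [0.04,[0.007,0.005,0.025],[-0.062,0.023,-0.101]]
    - [0.04,[0.007,0.005,0.025],[-0.062,0.023,-0.101]]
    - [0.04,[0.007,0.005,0.025],[-0.062,0.023,-0.101]]

```text
time: 4.25
tool_pos: [0.5188, -0.0319, 0.1899]
ee_rot: [2.615, -0.001, 1.417]
wrist_force: [0.1, 0.5, -0.6]
width: 0.0496
finger_force: 30.0
```

```bash
python3 - <<'E'
from h import *
go(mp(0,0,95),TM())
s=imaging.snapshot("scene")[:,:,::-1]; t=imaging.snapshot("top")[:,:,::-1]
def f(im,n,x,y):
    k=5; o=cv2.resize(im[y:y+100,x:x+78],None,fx=k,fy=k,interpolation=cv2.INTER_CUBIC)
    ob=robot.get_obs(); Rt=R.from_euler('xyz',ob['ee_rot'])
    # cart in tool: cart x=-tool x, y=+tool y, z=-tool z, origin 27mm ahead
    W=ob['tool_pos']+Rt.apply(V*[-1,1,-1]+[0,0,.027])
    p=((proj(n,W)-[x,y]+.5)*k-.5).round().astype(np.int32)
    for i in(0,1):cv2.polylines(o,[p[[0+i,2+i,6+i,4+i]]],True,[(0,0,255),(0,255,0)][i],1)
    return o
cv2.imwrite("pics/h1.png",np.hstack([f(t,"top",297,130),f(s,"scene",255,120)]))
E
```

```text
t 4.25 pos [ 0.5188 -0.0319  0.1899] F [ 0.1  0.5 -0.6] w 0.0496 q [-0.18 -0.33  1.91  0.01  1.03 -0.03]
shift [0.0013, -0.0026, 0.0015] turn [0.0027, 0.0014, -0.0035]
```

View pics/h1.png

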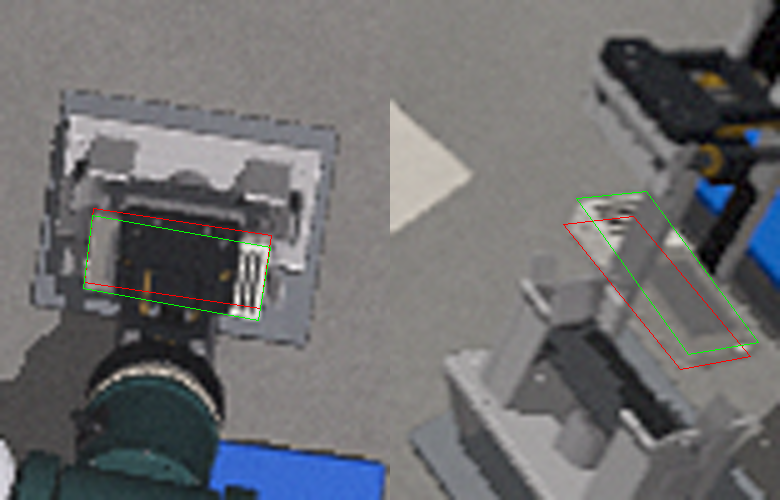

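The overlay of the predicted cartridge fits the picture in both views. The thick end is at the −y side and it lines up with the mouth. Inserting in stages.

Request:
drive_tool:
  series:
    - [0.04,[0.001,-0.0025,0.015],[0,0,0]]
    - [0.04,[0.001,-0.0025,0.03],[0,0,0]]
    - [0.04,[0.001,-0.0025,0.045],[0,0,0]]
    - [0.04,[0.001,-0.0025,0.045],[0,0,0]]

```text
time: 4.85
tool_pos: [0.538, -0.0322, 0.1459]
ee_rot: [2.62, -0.0, 1.421]
wrist_force: [0.1, 0.3, -1.1]
width: 0.0496
finger_force: 30.0
```

```bash
cat >> h.py <<'E'
def st():
    o=robot.get_obs(); m=magR(MY); print("t",round(o['time'],2),"mag mm",(m.inv().apply(o['tool_pos']-MO)*1000).round(1),"Fmag",m.inv().apply(o['wrist_force']).round(1),"Tmag",m.inv().apply(o['wrist_torque']).round(2),"w",round(o['width'],4))
E
python3 -c "
from h import *
st();go(mp(0,0,35),TM())"
```

```text
t 4.85 mag mm [-3.   1.2 48.9] Fmag [-0.5  0.4 -1. ] Tmag [-0.    0.24  0.01] w 0.0496
t 4.85 pos [ 0.538  -0.0322  0.1459] F [ 0.1  0.3 -1.1] w 0.0496 q [-0.17 -0.25  1.94  0.01  0.93 -0.03]
shift [-0.0012, 0.003, 0.0139] turn [-0.0022, -0.0003, -0.0001]
```

Request:
drive_tool:
  series:
    - [0.04,[-0.001,0.003,0],[0,0,0]]
    - [0.04,[-0.001,0.003,0.007],[0,0,0]]
    - [0.04,[-0.001,0.003,0.014],[0,0,0]]
    - [0.04,[-0.001,0.003,0.014],[0,0,0]]

```text
time: 5.35
tool_pos: [0.546, -0.0344, 0.138]
ee_rot: [2.62, -0.0, 1.421]
wrist_force: [-14.4, 2.0, 7.2]
width: 0.0499
finger_force: 30.0
```

```bash
python3 -c "
from h import *
st();go(mp(0,0,22),TM())"
```

```text
t 5.35 mag mm [ 0.3  0.3 38. ] Fmag [-9.  -0.1 13.5] Tmag [-0.05  1.7   0.01] w 0.0499
t 5.35 pos [ 0.546  -0.0344  0.138 ] F [-14.4   2.    7.2] w 0.0499 q [-0.17 -0.22  1.93  0.02  0.91 -0.03]
shift [-0.0003, -0.0003, 0.016] turn [-0.0024, -0.0003, 0.0003]
```

Request:
drive_tool:
  series:
    - [0.04,[0,-0.0015,-0.002],[0,0,0]]
    - [0.04,[0,-0.003,-0.002],[0,0,0]]
    - [0.04,[0,-0.003,-0.002],[0,0,0]]

```text
time: 5.72
tool_pos: [0.5452, -0.0344, 0.1393]
ee_rot: [2.613, -0.0, 1.421]
wrist_force: [-0.6, -0.9, 1.2]
width: 0.0499
finger_force: 30.0
```

```bash
python3 -c "
from h import *
st();go(mp(0,0,22),TM())"
```

```text
t 5.72 mag mm [ 0.2  0.1 39.4] Fmag [ 0.2 -0.9  1.3] Tmag [-0.    0.17  0.  ] w 0.0499
t 5.72 pos [ 0.5452 -0.0344  0.1393] F [-0.6 -0.9  1.2] w 0.0499 q [-0.17 -0.23  1.94  0.02  0.9  -0.03]
shift [-0.0001, -0.0003, 0.0174] turn [0.0047, -0.0002, -0.0001]
```

Request:
drive_tool:
  series:
    - [0.04,[0,0,0],[0,0,0]]
    - [0.04,[0,0,0],[0,0,0]]
    - [0.04,[0,0,0],[0,0,0]]
    - [0.04,[0,0,0],[0,0,0]]

```text
time: 6.22
tool_pos: [0.5451, -0.0344, 0.1391]
ee_rot: [2.614, -0.0, 1.421]
wrist_force: [0.1, -1.0, 2.7]
width: 0.0498
finger_force: 30.0
```

```bash
python3 -c "
from h import *
st();go(mp(0,0,22),TM())"
```

```text
t 6.22 mag mm [ 0.1  0.1 39.3] Fmag [ 1.6 -1.   2.2] Tmag [-0.03 -0.1   0.09] w 0.0498
t 6.22 pos [ 0.5451 -0.0344  0.1391] F [ 0.1 -1.   2.7] w 0.0498 q [-0.17 -0.23  1.94  0.02  0.9  -0.03]
shift [-0.0001, -0.0001, 0.0173] turn [0.0043, -0.0002, -0.0001]
```

Request:
drive_tool:
  series:
    - [0.04,[0,0,0.002],[0,0,0]]
    - [0.04,[0,0,0.004],[0,0,0]]
    - [0.04,[0,0,0.006],[0,0,0]]
    - [0.04,[0,0,0.006],[0,0,0]]

```text
time: 6.72
tool_pos: [0.5474, -0.0348, 0.1327]
ee_rot: [2.616, -0.0, 1.421]
wrist_force: [-1.8, 0.6, 2.3]
width: 0.05
finger_force: 30.0
```

```bash
python3 -c "
from h import *
st();go(mp(0,0,22),TM())"
```

```text
t 6.72 mag mm [-1.1  0.2 32.6] Fmag [-0.5  0.3  2.9] Tmag [-0.    0.11 -0.03] w 0.05
t 6.72 pos [ 0.5474 -0.0348  0.1327] F [-1.8  0.6  2.3] w 0.05 q [-0.17 -0.22  1.94  0.02  0.89 -0.03]
shift [-0.0002, 0.0011, 0.0106] turn [0.002, -0.0002, -0.0001]
```

Request:
drive_tool:
  series:
    - [0.04,[0,0,0.003],[0,0,0]]
    - [0.04,[0,0,0.006],[0,0,0]]
    - [0.04,[0,0,0.009],[0,0,0]]
    - [0.04,[0,0,0.009],[0,0,0]]

```text
time: 7.22
tool_pos: [0.5518, -0.0354, 0.1245]
ee_rot: [2.617, -0.0, 1.421]
wrist_force: [0.8, -0.8, 0.5]
width: 0.0501
finger_force: 30.0
```

```bash
python3 -c "
from h import *
st();go(mp(0,0,12),TM())"
```

```text
t 7.22 mag mm [-1.4  0.1 23.3] Fmag [ 1.  -0.7  0. ] Tmag [0.01 0.18 0.03] w 0.0501
t 7.22 pos [ 0.5518 -0.0354  0.1245] F [ 0.8 -0.8  0.5] w 0.0501 q [-0.17 -0.2   1.94  0.02  0.87 -0.03]
shift [-0.0001, 0.0014, 0.0113] turn [0.0013, -0.0002, -0.0002]
```

Request:
drive_tool:
  series:
    - [0.04,[0,0,0.003],[0,0,0]]
    - [0.04,[0,0,0.006],[0,0,0]]
    - [0.04,[0,0,0.008],[0,0,0]]
    - [0.04,[0,0,0.008],[0,0,0]]

```text
time: 7.72
tool_pos: [0.5557, -0.036, 0.1178]
ee_rot: [2.617, -0.0, 1.421]
wrist_force: [-3.0, -0.7, 1.9]
width: 0.0501
finger_force: 30.0
```

```bash
python3 -c "
from h import *
st();go(mp(-1.4,0,6),TM())"
```

```text
t 7.72 mag mm [-1.3  0.1 15.6] Fmag [-1.5 -1.1  3.1] Tmag [-0.12  0.61 -0.05] w 0.0501
t 7.72 pos [ 0.5557 -0.036   0.1178] F [-3.  -0.7  1.9] w 0.0501 q [-0.17 -0.18  1.94  0.02  0.85 -0.03]
shift [-0.0001, -0.0001, 0.0096] turn [0.0014, -0.0001, -0.0]
```

Request:
drive_tool:
  series:
    - [0.04,[0,0,0.003],[0,0,0]]
    - [0.04,[0,0,0.006],[0,0,0]]
    - [0.04,[0,0,0.008],[0,0,0]]
    - [0.04,[0,0,0.008],[0,0,0]]

```text
time: 8.22
tool_pos: [0.5597, -0.0366, 0.1109]
ee_rot: [2.617, -0.0, 1.421]
wrist_force: [-4.8, 0.8, 2.5]
width: 0.05
finger_force: 30.0
```

```bash
python3 -c "
from h import *
st();go(mp(-1.4,0,6),TM())"
```

```text
t 8.22 mag mm [-1.3  0.2  7.6] Fmag [-3.   0.1  4.6] Tmag [-0.07  0.8   0.06] w 0.05
t 8.22 pos [ 0.5597 -0.0366  0.1109] F [-4.8  0.8  2.5] w 0.05 q [-0.17 -0.16  1.95  0.02  0.84 -0.03]
shift [-0.0002, -0.0001, 0.0016] turn [0.0015, -0.0003, -0.0]
```

Request:
drive_tool:
  series:
    - [0.04,[0,0,0.003],[0,0,0]]
    - [0.04,[0,0,0.005],[0,0,0]]
    - [0.04,[0,0,0.005],[0,0,0]]

```text
time: 8.6
tool_pos: [0.5621, -0.037, 0.1068]
ee_rot: [2.616, -0.0, 1.421]
wrist_force: [-5.3, 0.4, 3.0]
width: 0.0496
finger_force: 30.0
```

```bash
python3 -c "
from h import *
st()"
```

```text
t 8.6 mag mm [-1.2  0.2  2.7] Fmag [-3.1 -0.4  5.2] Tmag [-0.03  0.9   0.01] w 0.0496
```

Request:
drive_tool:
  series:
    - [0.04,[0,0,-0.003],[0,0,0]]
    - [0.04,[0,0,-0.005],[0,0,0]]
    - [0.04,[0,0,-0.005],[0,0,0]]

```text
time: 8.98
tool_pos: [0.5597, -0.0366, 0.111]
ee_rot: [2.616, -0.0, 1.421]
wrist_force: [-1.5, 0.9, -0.9]
width: 0.0506
finger_force: 30.0
```

```bash
python3 -c "
from h import *
st()"
```

```text
t 8.97 mag mm [-1.2  0.2  7.7] Fmag [-1.9  0.7  0.1] Tmag [0.06 0.68 0.01] w 0.0506
```

Pulling back 5 mm took the force from 4.6 N to 0.1 N at the same depth, so the catch is holding. Releasing and withdrawing.

Request:
drive_tool:
  series:
    - [0.066,[0,0,0],[0,0,0]]
    - [0.066,[0,0,0],[0,0,0]]
    - [0.066,[0,0,-0.02],[0,0,0]]
    - [0.066,[0,0,-0.06],[0,0,0]]
    - [0.066,[0,0,-0.11],[0,0,0]]

```text
time: 9.6
tool_pos: [0.5047, -0.0284, 0.207]
ee_rot: [2.616, -0.0, 1.421]
wrist_force: [0.0, -0.1, 0.4]
width: 0.0657
finger_force: 0.0
```

```bash
python3 -c "
from h import *
st()
# left cart
go([.466,.3242,.2],TD(2.112))"
```

```text
t 9.6 mag mm [-1.300e+00  1.000e-01  1.185e+02] Fmag [ 0.2 -0.1  0.3] Tmag [-0.04  0.08  0.08] w 0.0657
t 9.6 pos [ 0.5047 -0.0284  0.207 ] F [ 0.  -0.1  0.4] w 0.0657 q [-0.18 -0.38  1.91  0.02  1.08 -0.03]
shift [0.3428, -0.0824, -0.0395] turn [0.504, 0.1812, -0.6753]
```

Request:
drive_tool:
  series:
    - [0.085,[0.06,-0.016,-0.025],[0.1,0.036,-0.135]]
    - [0.085,[0.12,-0.033,-0.035],[0.2,0.072,-0.27]]
    - [0.085,[0.18,-0.05,-0.04],[0.3,0.109,-0.405]]
    - [0.085,[0.24,-0.066,-0.04],[0.4,0.145,-0.54]]
    - [0.085,[0.3,-0.08,-0.04],[0.504,0.181,-0.675]]

```text
time: 10.22
tool_pos: [0.4626, 0.2802, 0.2027]
ee_rot: [3.14, 0.001, 2.116]
wrist_force: [1.5, -0.1, 0.7]
width: 0.0849
finger_force: 0.0
```

```bash
python3 -c "
from h import *
t=imaging.snapshot('top');cv2.imwrite('pics/t2.png',t[:,:,::-1])
s=imaging.snapshot('scene');cv2.imwrite('pics/s2.png',s[:,:,::-1])
go([.466,.3242,.1],TD(2.112))"
```

```text
t 10.32 pos [0.4626 0.2831 0.1968] F [-0.5 -0.3 -1.4] w 0.0852 q [ 0.44  0.08  1.44  0.    1.62 -0.1 ]
shift [0.0331, 0.025, 0.0967] turn [-0.006, -0.0024, 0.0071]
```

```bash
python3 - <<'E'
import cv2,numpy as np
f=lambda p,x,y:cv2.resize(cv2.imread(p)[y:y+72,x:x+66],None,fx=6,fy=6,interpolation=cv2.INTER_LANCZOS4)
cv2.imwrite("pics/m2.png",np.hstack([f("pics/t2.png",301,140),f("pics/s2.png",264,166)]))
E
```

```text
(no output)
```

View pics/m2.png

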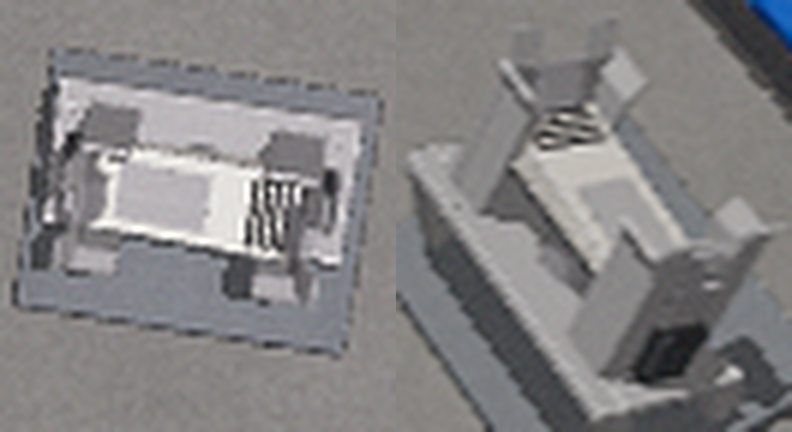

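Request:
drive_tool:
  series:
    - [0.085,[0.033,0.025,0.04],[0,0,0]]
    - [0.085,[0.033,0.025,0.08],[0,0,0]]
    - [0.085,[0.033,0.025,0.097],[0,0,0]]
    - [0.085,[0.033,0.025,0.097],[0,0,0]]

```text
time: 10.82
tool_pos: [0.4663, 0.3181, 0.1039]
ee_rot: [-3.141, 0.001, 2.111]
wrist_force: [-0.3, -0.6, 0.3]
width: 0.0848
finger_force: 0.0
```

```bash
python3 -c "
from h import *
go([.466,.3242,.03],TD(2.112))"
```

```text
t 10.82 pos [0.4663 0.3181 0.1039] F [-0.3 -0.6  0.3] w 0.0848 q [ 0.5   0.18  1.52 -0.    1.44 -0.04]
shift [0.0055, 0.0029, 0.0739] turn [-0.0007, 0.0009, -0.0013]
```

The picture shows the first cartridge seated in the magazine, with its ribs at the −y end (right, ~(346,176) in top). Now the second grasp.

Request:
drive_tool:
  series:
    - [0.085,[0.0055,0.003,0.03],[0,0,0]]
    - [0.085,[0.0055,0.003,0.075],[0,0,0]]
    - [0.085,[0.0055,0.003,0.075],[0,0,0]]
    - [0.085,[0.0055,0.003,0.075],[0,0,0]]
    - [0.085,[0.0055,0.003,0.075],[0,0,0]]

```text
time: 11.45
tool_pos: [0.4683, 0.3261, 0.0327]
ee_rot: [3.136, 0.001, 2.111]
wrist_force: [0.4, 0.1, 0.4]
width: 0.0851
finger_force: 0.0
```

```bash
python3 -c "
from h import *
go([.466,.3242,.029],TD(2.112))"
```

```text
t 11.45 pos [0.4683 0.3261 0.0327] F [0.4 0.1 0.4] w 0.0851 q [ 0.51  0.25  1.59 -0.    1.3  -0.03]
shift [-0.0004, -0.0029, 0.0036] turn [0.006, 0.0009, -0.0006]
```

Request:
drive_tool:
  series:
    - [0.085,[0,0,0],[0,0,0]]
    - [0.085,[0,0,0],[0,0,0]]

```text
time: 11.7
tool_pos: [0.4668, 0.3255, 0.0304]
ee_rot: [3.14, 0.001, 2.112]
wrist_force: [0.0, 0.0, 0.3]
width: 0.0851
finger_force: 0.0
```

```bash
python3 -c "
from h import *
go([.466,.3242,.029],TD(2.112))"
```

```text
t 11.7 pos [0.4668 0.3255 0.0304] F [0.  0.  0.3] w 0.0851 q [ 0.51  0.25  1.59 -0.    1.3  -0.03]
shift [-0.0007, -0.0013, 0.0014] turn [0.002, 0.0008, -0.0001]
```

Request:
drive_tool:
  series:
    - [0.04,[0,0,0.001],[0,0,0]]
    - [0.04,[0,0,0.001],[0,0,0]]
    - [0.04,[0,0,0.001],[0,0,0]]
    - [0.04,[0,0,0.001],[0,0,0]]
    - [0.04,[0,0,0.001],[0,0,0]]

```text
time: 12.32
tool_pos: [0.4664, 0.3253, 0.0284]
ee_rot: [3.141, 0.001, 2.112]
wrist_force: [-0.4, 0.1, -0.6]
width: 0.0497
finger_force: 30.0
```

Request:
drive_tool:
  series:
    - [0.04,[0,0,-0.05],[0,0,0]]
    - [0.04,[0,0,-0.11],[0,0,0]]
    - [0.04,[0,0,-0.17],[0,0,0]]
    - [0.04,[0,0,-0.2],[0,0,0]]
    - [0.04,[0,0,-0.2],[0,0,0]]

```text
time: 12.95
tool_pos: [0.4674, 0.326, 0.2317]
ee_rot: [3.135, 0.001, 2.112]
wrist_force: [-0.1, 0.2, -1.4]
width: 0.0494
finger_force: 30.0
```

```bash
python3 - <<'E'
from h import *
# thick at +y: underside must slope down toward... tool tilt so top is level: 
for t in(.073,-.073):
    Rt=TM(t); b=magR(MY).inv()*Rt  # cart x = tool x, z=-tool z
    print(t,"thick-top minus thin-top, mag z (mm):",(b.apply([[.055,0,-.018],[-.055,0,-.010]])[:,2]*1000).round(1))
go(mp(-1.4,0,120),TM(.073))
E
```

```text
0.073 thick-top minus thin-top, mag z (mm): [22.  6.]
-0.073 thick-top minus thin-top, mag z (mm): [13.9 14. ]
t 12.95 pos [0.4674 0.326  0.2317] F [-0.1  0.2 -1.4] w 0.0494 q [ 0.51  0.13  1.33 -0.    1.68 -0.03]
shift [-0.3225, -0.1513, 0.0227] turn [-0.5192, -0.1137, 0.6553]
```

```bash
python3 - <<'E'
from h import *
go(mp(-1.4,1,120),TM(-.073))
E
```

```text
t 12.95 pos [0.4674 0.326  0.2317] F [-0.1  0.2 -1.4] w 0.0494 q [ 0.51  0.13  1.33 -0.    1.68 -0.03]
shift [-0.3218, -0.1506, 0.0227] turn [-0.471, -0.2511, 0.693]
```

Request:
drive_tool:
  series:
    - [0.04,[-0.05,-0.024,-0.02],[-0.08,-0.04,0.115]]
    - [0.04,[-0.1,-0.048,-0.03],[-0.16,-0.08,0.23]]
    - [0.04,[-0.15,-0.072,-0.03],[-0.24,-0.12,0.35]]
    - [0.04,[-0.2,-0.094,-0.03],[-0.32,-0.16,0.46]]
    - [0.04,[-0.25,-0.117,-0.02],[-0.39,-0.21,0.58]]

```text
time: 13.58
tool_pos: [0.4938, 0.0489, 0.2461]
ee_rot: [2.712, 0.084, 1.5]
wrist_force: [1.3, -0.8, -1.4]
width: 0.0499
finger_force: 30.0
```

```bash
python3 - <<'E'
from h import *
go(mp(-1.4,1,110),TM(-.073))
E
```

```text
t 13.57 pos [0.4938 0.0489 0.2461] F [ 1.3 -0.8 -1.4] w 0.0499 q [ 0.07 -0.32  1.77 -0.14  1.28  0.14]
shift [-0.0716, -0.0032, 0.0566] turn [-0.0862, -0.0343, 0.1126]
```

Request:
drive_tool:
  series:
    - [0.04,[-0.04,-0.003,0.01],[-0.086,-0.034,0.113]]
    - [0.04,[-0.072,-0.003,0.04],[-0.086,-0.034,0.113]]
    - [0.04,[-0.072,-0.003,0.057],[-0.086,-0.034,0.113]]
    - [0.04,[-0.072,-0.003,0.057],[-0.086,-0.034,0.113]]
    - [0.04,[-0.072,-0.003,0.057],[-0.086,-0.034,0.113]]

```text
time: 14.2
tool_pos: [0.5101, -0.0263, 0.2006]
ee_rot: [2.619, 0.062, 1.388]
wrist_force: [0.4, -0.4, -1.1]
width: 0.0498
finger_force: 30.0
```

Request:
drive_tool:
  series:
    - [0.04,[0,0,0],[0,0,0]]
    - [0.04,[0,0,0],[0,0,0]]
    - [0.04,[0,0,0],[0,0,0]]

```text
time: 14.58
tool_pos: [0.5107, -0.0264, 0.2023]
ee_rot: [2.616, 0.062, 1.388]
wrist_force: [-1.1, 0.6, 0.2]
width: 0.0496
finger_force: 30.0
```

```bash
python3 - <<'E'
from h import *
st();go(mp(-1.4,1,60),TM(-.073))
E
```

```text
t 14.57 mag mm [  1.2   2.9 111.7] Fmag [-0.9  0.5  0.7] Tmag [ 0.    0.29 -0.02] w 0.0496
t 14.57 pos [ 0.5107 -0.0264  0.2023] F [-1.1  0.6  0.2] w 0.0496 q [-0.1  -0.35  1.9  -0.11  1.07  0.09]
shift [0.0017, -0.0026, 0.0517] turn [0.0008, -0.0029, 0.0031]
```

Request:
drive_tool:
  series:
    - [0.04,[0.002,-0.0026,0.02],[0,-0.003,0.003]]
    - [0.04,[0.002,-0.0026,0.04],[0,-0.003,0.003]]
    - [0.04,[0.002,-0.0026,0.052],[0,-0.003,0.003]]
    - [0.04,[0.002,-0.0026,0.052],[0,-0.003,0.003]]
    - [0.04,[0.002,-0.0026,0.052],[0,-0.003,0.003]]

```text
time: 15.2
tool_pos: [0.5341, -0.0319, 0.1563]
ee_rot: [2.616, 0.063, 1.384]
wrist_force: [-0.7, -0.1, -0.1]
width: 0.0493
finger_force: 30.0
```

```bash
python3 - <<'E'
from h import *
st();go(mp(-1.4,1,40),TM(-.073))
E
```

```text
t 15.2 mag mm [-1.1  1.  59.9] Fmag [-0.7 -0.2  0.3] Tmag [ 0.01  0.28 -0.03] w 0.0493
t 15.2 pos [ 0.5341 -0.0319  0.1563] F [-0.7 -0.1 -0.1] w 0.0493 q [-0.11 -0.26  1.93 -0.12  0.95  0.1 ]
shift [0.0014, -0.0003, 0.0198] turn [0.0012, 0.0004, -0.0005]
```

Request:
drive_tool:
  series:
    - [0.04,[0.0005,0,0.006],[0,0,0]]
    - [0.04,[0.001,0,0.012],[0,0,0]]
    - [0.04,[0.0014,0,0.018],[0,0,0]]
    - [0.04,[0.0014,0,0.02],[0,0,0]]
    - [0.04,[0.0014,0,0.02],[0,0,0]]

```text
time: 15.82
tool_pos: [0.5443, -0.0331, 0.1393]
ee_rot: [2.615, 0.063, 1.384]
wrist_force: [-3.5, 2.9, 4.4]
width: 0.05
finger_force: 30.0
```

```bash
python3 - <<'E'
from h import *
st();go(mp(-1.4,1,28),TM(-.073))
E
```

```text
t 15.82 mag mm [-0.7  1.4 40. ] Fmag [-1.1  2.3  5.8] Tmag [-0.    0.39 -0.02] w 0.05
t 15.82 pos [ 0.5443 -0.0331  0.1393] F [-3.5  2.9  4.4] w 0.05 q [-0.11 -0.22  1.93 -0.12  0.91  0.11]
shift [0.0005, -0.0007, 0.012] turn [0.0018, -0.0004, -0.0007]
```

Request:
drive_tool:
  series:
    - [0.04,[0.0015,-0.0005,0.003],[0,0,0]]
    - [0.04,[0.0018,-0.0005,0.006],[0,0,0]]
    - [0.04,[0.002,-0.0005,0.009],[0,0,0]]
    - [0.04,[0.002,-0.0005,0.012],[0,0,0]]
    - [0.04,[0.002,-0.0005,0.012],[0,0,0]]

```text
time: 16.45
tool_pos: [0.5507, -0.0331, 0.1292]
ee_rot: [2.613, 0.063, 1.384]
wrist_force: [-2.1, 0.2, 5.2]
width: 0.0493
finger_force: 30.0
```

```bash
python3 - <<'E'
from h import *
st();go(mp(-1.4,1.5,20),TM(-.073))
E
```

```text
t 16.45 mag mm [-0.3  2.3 28.1] Fmag [ 0.7 -0.2  5.6] Tmag [ 0.19  0.15 -0.  ] w 0.0493
t 16.45 pos [ 0.5507 -0.0331  0.1292] F [-2.1  0.2  5.2] w 0.0493 q [-0.11 -0.19  1.93 -0.12  0.88  0.12]
shift [-0.0002, -0.0011, 0.0081] turn [0.0038, -0.0002, -0.0007]
```

Request:
drive_tool:
  series:
    - [0.04,[0,-0.001,0.003],[0,0,0]]
    - [0.04,[0,-0.001,0.006],[0,0,0]]
    - [0.04,[0,-0.001,0.008],[0,0,0]]
    - [0.04,[0,-0.001,0.008],[0,0,0]]

```text
time: 16.95
tool_pos: [0.5543, -0.0347, 0.1223]
ee_rot: [2.611, 0.063, 1.383]
wrist_force: [-0.6, -0.9, 5.3]
width: 0.0498
finger_force: 30.0
```

```bash
python3 - <<'E'
from h import *
st();go(mp(-1.4,1.5,13),TM(-.073))
E
```

```text
t 16.95 mag mm [-0.5  1.3 20.2] Fmag [ 2.3 -1.   4.8] Tmag [ 0.03 -0.23 -0.07] w 0.0498
t 16.95 pos [ 0.5543 -0.0347  0.1223] F [-0.6 -0.9  5.3] w 0.0498 q [-0.11 -0.18  1.94 -0.12  0.86  0.12]
shift [0.0008, -0.0009, 0.0072] turn [0.0054, 0.0007, -0.0007]
```

Request:
drive_tool:
  series:
    - [0.04,[0.0003,0,0.003],[0,0,0]]
    - [0.04,[0.0005,0,0.006],[0,0,0]]
    - [0.04,[0.0006,0,0.008],[0,0,0]]
    - [0.04,[0.0006,0,0.008],[0,0,0]]

```text
time: 17.45
tool_pos: [0.5582, -0.0353, 0.1151]
ee_rot: [2.612, 0.064, 1.383]
wrist_force: [-0.0, -2.0, 5.7]
width: 0.0496
finger_force: 30.0
```

```bash
python3 - <<'E'
from h import *
st();go(mp(-1.4,1.5,9),TM(-.073))
E
```

```text
t 17.45 mag mm [-0.7  1.2 12. ] Fmag [ 3.1 -1.9  4.8] Tmag [-0.03 -0.19 -0.03] w 0.0496
t 17.45 pos [ 0.5582 -0.0353  0.1151] F [-0.  -2.   5.7] w 0.0496 q [-0.11 -0.16  1.94 -0.13  0.84  0.12]
shift [0.0005, -0.0008, 0.003] turn [0.005, 0.0008, -0.0006]
```

Request:
drive_tool:
  series:
    - [0.04,[0.0002,0,0.002],[0,0,0]]
    - [0.04,[0.0003,0,0.0035],[0,0,0]]
    - [0.04,[0.0003,0,0.0035],[0,0,0]]
    - [0.04,[0.0003,0,0.0035],[0,0,0]]

```text
time: 17.95
tool_pos: [0.5598, -0.0356, 0.1121]
ee_rot: [2.612, 0.064, 1.383]
wrist_force: [-0.6, -0.8, 5.8]
width: 0.0497
finger_force: 30.0
```

```bash
python3 - <<'E'
from h import *
st()
E
```

```text
t 17.95 mag mm [-0.7  1.2  8.6] Fmag [ 2.5 -0.9  5.3] Tmag [-0.04 -0.06 -0.07] w 0.0497
```

Request:
drive_tool:
  series:
    - [0.04,[-0.0002,0,-0.002],[0,0,0]]
    - [0.04,[-0.0004,0,-0.005],[0,0,0]]
    - [0.04,[-0.0004,0,-0.005],[0,0,0]]
    - [0.04,[-0.0004,0,-0.005],[0,0,0]]

```text
time: 18.45
tool_pos: [0.5573, -0.0352, 0.1164]
ee_rot: [2.612, 0.064, 1.383]
wrist_force: [-0.6, -0.8, 5.3]
width: 0.0498
finger_force: 30.0
```

```bash
python3 - <<'E'
from h import *
st()
E
```

```text
t 18.45 mag mm [-0.8  1.2 13.6] Fmag [ 2.3 -0.8  4.9] Tmag [ 0.   -0.14 -0.06] w 0.0498
```

Request:
drive_tool:
  series:
    - [0.04,[-0.0002,0,-0.0025],[0,0,0]]
    - [0.04,[-0.0002,0,-0.0025],[0,0,0]]
    - [0.04,[-0.0002,0,-0.0025],[0,0,0]]

```text
time: 18.82
tool_pos: [0.5563, -0.0349, 0.1174]
ee_rot: [2.612, 0.063, 1.384]
wrist_force: [7.1, -2.0, -2.2]
width: 0.0496
finger_force: 30.0
```

```bash
python3 - <<'E'
from h import *
st()
E
```

```text
t 18.82 mag mm [-1.2  1.3 15. ] Fmag [ 5.3 -0.9 -5.5] Tmag [ 0.   -0.87  0.02] w 0.0496
```

The pull-back force swung to −5.5 N with no moment, so both catches hold the top of the stack level. Relaxing, releasing and withdrawing.

Request:
drive_tool:
  series:
    - [0.04,[0,0,0.0015],[0,0,0]]
    - [0.04,[0,0,0.0015],[0,0,0]]
    - [0.066,[0,0,0.0015],[0,0,0]]
    - [0.066,[0,0,0.0015],[0,0,0]]
    - [0.066,[0,0,0.0015],[0,0,0]]

```text
time: 19.45
tool_pos: [0.5543, -0.0346, 0.1139]
ee_rot: [2.619, 0.064, 1.384]
wrist_force: [0.0, -0.5, 0.5]
width: 0.0659
finger_force: 0.0
```

Request:
drive_tool:
  series:
    - [0.066,[-0.0015,0,-0.02],[0,0,0]]
    - [0.066,[-0.004,0,-0.06],[0,0,0]]
    - [0.066,[-0.008,0,-0.11],[0,0,0]]
    - [0.066,[-0.01,0,-0.16],[0,0,0]]
    - [0.066,[-0.01,0,-0.2],[0,0,0]]

```text
time: 20.08
tool_pos: [0.4559, -0.015, 0.2904]
ee_rot: [2.615, 0.063, 1.383]
wrist_force: [0.0, -0.3, -0.4]
width: 0.0658
finger_force: 0.0
```

Request:
drive_tool:
  series:
    - [0.066,[0.06,0,-0.03],[0,0,0]]
    - [0.066,[0.12,0,-0.05],[0,0,0]]
    - [0.066,[0.18,0,-0.05],[0,0,0]]
    - [0.066,[0.18,0,-0.05],[0,0,0]]

```text
time: 20.58
tool_pos: [0.4656, 0.173, 0.3184]
ee_rot: [2.62, 0.065, 1.392]
wrist_force: [1.3, 0.3, -1.1]
width: 0.0661
finger_force: 0.0
```

```bash
python3 - <<'E'
from h import *
st()
t=imaging.snapshot('top')[:,:,::-1]; s=imaging.snapshot('scene')[:,:,::-1]
f=lambda im,x,y:cv2.resize(im[y:y+50,x:x+66],None,fx=6,fy=6,interpolation=cv2.INTER_LANCZOS4)
z=np.hstack([f(t,301,147),f(s,264,166)])
w=np.hstack([cv2.resize(t,(396,248)),cv2.resize(s,(396,248))])
cv2.imwrite("pics/end.png",np.vstack([z,w]))
E
```

```text
t 20.57 mag mm [ -5.3 193.4 249.5] Fmag [ 0.5  0.5 -1.6] Tmag [0.03 0.15 0.  ] w 0.0661
```

View pics/end.png

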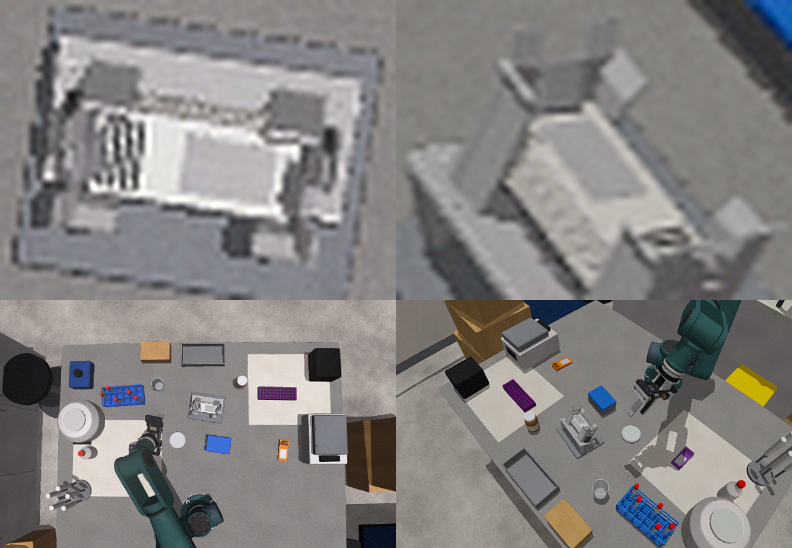

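The picture shows the stack in the magazine. The second cartridge's ribs (thick end) are at the +y end, over the first one's thin end, and both ends sit under the catches. All bystanders are in place and the gripper is clear. Handing in.

```bash
python3 -c "
from bench import robot
print(robot.close_job())"
```

```text
the job is handed in; nothing more can be done
None
```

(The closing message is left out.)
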